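Load a round blank into the grinding fixture and cam it tight

ROBOT

A 7-joint arm with a two-finger parallel gripper is mounted at the origin on the work surface. World frame = base frame: x ahead of the robot, y to its left, z up, the work surface at z = 0. Lengths are in m, angles in rad, forces in N, time in s.
With the tool pointing down it reaches from about 0.425 to 0.8 m from the base axis. Payload 8.3 kg.
Tool frame: the origin (TCP) lies midway between the tips of the shut fingers; the grasp point (between the pads) lies 19 mm behind it (arm.pinch_z is the distance from the TCP to the grasp point, in m); z points along the fingers, y is the direction in which the jaws open and shut (so a half turn about z gives the same grasp; the last joint's range is limited). The gripper opens to 85 mm and grips with 20 to 120 N. Pads are 22 mm wide; open, the fingers measure 114 mm over their backs; the gripper's body (76 mm by 85 mm) begins 54 mm behind the grasp point. The pads swing forward as they close: fully open they stand 13 mm farther back than shut.
Start: joints at [-1.29, 0.383, 0.016, 1.37, -0.006, 1.388, -0.046], TCP at [0.211, 0.588, 0.231] pointing down, gripper open.
Joint ranges: [-2.95, 2.95], [-0.25, 2.06], [-1.52, 1.56], [0.18, 2.33], [-1.44, 4.58], [0.02, 2.06], [-3.01, 3.01]. Speed limits (rad/s): [2.39, 2.39, 3.01, 3.01, 3.14, 3.14, 3.14].

INTERFACE

Orientations are given as a unit quaternion [x, y, z, w].
In Python, from station import get_state, capture, get_calibration, order, arm gives the robot as it stands. The module is installed in compiled form; this text tells all that it offers.
- The arm moves only by the tool send_rows, never from a script. Its argument "series" is one flat list of numbers, 7 for each row, row after row: the opening, from -1 (shut) to 1 (fully open), then the shift along the world's x, y, z in mm, then the turn, a rotation vector about the world's x, y, z in degrees. In form: [hand, tx, ty, tz, wx, wy, wz, hand, tx, ty, tz, wx, wy, wz, ...]. A call has 1 to 10 rows; each row is the pose to reach, as a shift and turn from the pose commanded when the call began; what a row does not reach only later rows make up. A row lasts 1/12 s, in which the tool goes at most 41.7 mm and 7.16 degrees, less where a joint would pass 70% of its speed; a pose out of reach is approached as far as the arm can. A call with a gripper value outside its range is refused whole. The fingers move at their own pace and stop on an object; "squeeze" is the grip in N (left out, the last holds). Time passes only in rows, so rows that repeat a pose let the fingers close. It gives the time, the measured TCP pose, the force and the opening at its end, in the units of the state.
- get_state(): the state, without advancing time (a new reading comes with each control period).
- capture(name): name is "scene" or "top" or "wrist"; returns the picture (384x512x3 uint8, red, green, blue); there is no depth.
- get_calibration(name): a dict with "fx", "fy", "cx", "cy" (pixels), "world_from_camera" (4x4, takes a point from camera to world coordinates); the wrist camera has in their place "mount" (4x4, takes a point from camera to tool coordinates, whose origin is the TCP and whose axes are the flange's). Camera axes: x right, y up, looking along -z (the intrinsics and any distortion apply to the point x, -y, -z); pixel columns grow to the right and rows downward; lengths in m; the calibration is good to about 2 mm. The wrist camera is an equidistant fisheye: a pixel r from the principal point sees the ray r / f radians off the axis. A picture is of the moment at which its call begins: read the wrist's pose just before it. get_calibration takes no time and is no camera call.
- order.job_done(): hands the job in, once; it reports no verdict.
The state is a dict: "clock": time; "joints": joint angles; "joint_vel": joint speeds; "joint_efforts": joint torques, N m; "ee_pos": TCP position; "tool_rot": TCP orientation; "contact_force": force on the tool from outside, world axes, zero at the start; "moment": the same for the moment, N m; "opening": opening from 0.0 (shut) to 1.0 (fully open).
Only numpy, scipy, OpenCV 4.12 (cv2) and the standard library are available. Lean on these libraries where they do the work, as an engineer would, in place of code of your own. Each camera call takes 0.05 s, during which the arm holds its last target. There are 200 camera calls.

TASK

One of the two grinding fixtures is still empty, and its round steel blank lies loose on the plate beside the nest. Push the blank across the plate with the fingertips until it drops over the edge into the round nest and lies flat on the nest's floor, then push that fixture's cam lever round as far as it goes so that the cam holds the blank. Push only, never lift the blank, and leave the loaded fixture and everything else on the bench as they are.

Things in the scene. Friction and masses are not known exactly. Their poses are not given: they have to be found in the camera images.
- fixture: empty grinding fixture, fixed to the bench: aluminium plate 205 x 140 x 20 mm (top 20 mm above the bench) with a round nest sunk in its top. Origin on the nest's axis at bench level, z up. In its frame the plate spans x -150 to +55, y -55 to +85 mm; the blank starts on the long free part, its centre at x -105 to -85, y -30 to +30 mm. Flat screw heads at the corners
- nest (a point): centre of the empty nest's floor, 13 mm above the bench, on the nest's axis. The nest is a round pocket of 74 mm diameter, 7 mm deep; axes as fixture
- blank: the loose round steel blank, a plain solid disc 70 mm in diameter, 12 mm thick, about 0.36 kg, lying flat on the plate of the empty fixture at the start. Origin at the centre of its underside, z along its axis. Lying in the nest it stands 5 mm proud of the plate (top 25 mm above the bench)
- clamp (a joint): angle (rad) of the empty fixture's cam lever about its pivot, anticlockwise from above: 0 open, starts at 0 to 0.35, stop at 1.74. To close it the bar is pushed from its +x side. The cam under the hub (18 mm radius, 7 mm off the pivot, 21 to 31 mm above the bench) then slides the blank up to 4 mm to the nest's wall and bears on it from about 1.66. Friction 0.3 N m, no spring: it stays as left
- pivot (a point): on the cam lever's vertical pivot axis, 35 mm above the bench, at x 0, y +57 mm in the fixture's frame. The lever is a steel bar 12 mm wide, 31 to 39 mm above the bench, reaching radially from the pivot to 80 mm. In the fixture's frame it points at 80 degrees (from +x towards +y) plus the joint angle: outwards (+y) when open, along the plate to -x when closed
- knob (a point): centre of the black ball knob (25 mm diameter) on the end of the empty fixture's cam lever, 76 mm from the pivot, 53 mm above the bench; it moves with the lever
- fixture_full: the other grinding fixture, of the same make and size, already loaded and clamped; same frame as fixture. Leave it alone
- blank_full: the blank clamped in the loaded fixture, same size as blank; origin at the centre of its underside. Leave it alone
- clamp_full (a joint): cam lever angle of the loaded fixture, closed at about 1.64. Leave it alone
- angle_grinder: bystander: 125 mm angle grinder lying along y, about 300 mm long and 170 mm high at its side handle, at the far side; origin at bench level under its middle
- magnet_square: bystander: small magnetic welding square, L-shaped, 62 x 62 x 21 mm, between the fixtures; origin at the centre of its underside
- hammer: bystander: hammer lying on the left; origin at bench level
- wire_brush: bystander: hand brush lying far left; origin at bench level
- wrench: bystander: spanner lying on the right; origin at bench level
- pipe_cap: bystander: domed steel pipe cap, 68 mm diameter, 37 mm high, far right; origin at the centre of its underside
- flange: bystander: flat steel ring flange, 96 mm diameter, 16 mm thick, on the right; origin at the centre of its underside
- spray_can: bystander: upright can, 66 mm diameter, 190 mm high, far right; origin at the centre of its underside
Things that resemble listed ones, but are neither listed nor needed, are in the scene too. What is shaped like the blank but brown or turquoise is not meant.

How it is judged:
On the way, in this order (a step that is already met when the one before it is completed fails the run):
1. the blank has dropped into the empty nest and lies flat on its floor (z of blank in the frame of nest below 0.0015 m and horizontal distance between blank and nest below 0.005 m and angle between blank's own z axis and vertical below 0.04 rad), for 0.2 s.
2. the cam lever is pushed round until the cam bears on the blank (value of joint clamp above 1.66 rad), for 0.2 s.
At the end, for the whole second after the job is handed in: The blank lies at rest flat on the floor of the formerly empty nest (underside within 1.5 mm of the floor, tilt under 0.04 rad, within 5 mm of the nest's axis), and its cam lever stands beyond 1.66 rad, bearing on the blank (all of step 1 and value of joint clamp above 1.66 rad and linear speed of blank below 0.01 m/s); the robot touches nothing.
It fails at once if the blank is lifted off the plate (z of blank in the frame of nest above 0.015 m).
It fails at once if the loaded fixture is disturbed (distance of blank_full from where it was at the start of the episode above 0.006 m or value of joint clamp_full below 1.45 rad).
It fails at once if a bystander is knocked or moved (distance of any of angle_grinder, magnet_square, hammer, wire_brush, wrench, pipe_cap, flange, spray_can from where it was at the start of the episode above 0.03 m).
It also fails if it takes over 51 s, if anything falls off the work surface, if the arm or the gripper's body presses on something with over 40 N, if the wrist force passes 120 N, or if a joint passes its speed limit or range.

## Working session

There is one attempt and no reset: what is moved stays moved. The work goes in short steps, Python scripts to look and compute and a tool call to move; the robot and the scene stay as the last step left them, time stands still between calls to the robot, and variables do not carry over. Pictures are saved under pics/ and viewed, about 8 in all and at most 12, crops included, and the job is handed in when it is done.

Besides the shell and the picture viewer there is one more tool, called in YAML: its name, and indented under it one key for each argument. send_rows: Moves the arm, as the interface text tells. Its arguments: {"type":"object","properties":{"series":{"type":"array"},"squeeze":{"type":"number"}},"required":["series"]}

```bash
mkdir -p pics
cat > h.py <<'E'
import numpy as np, cv2
from station import get_state, capture, get_calibration, order, arm
def save(n,im,s=1.0):
    cv2.imwrite('pics/'+n+'.png',cv2.resize(im[...,::-1],None,fx=s,fy=s,interpolation=cv2.INTER_CUBIC))
def ray(cam,u,v,z):
    c=get_calibration(cam);T=np.array(c['world_from_camera'])
    d=T[:3,:3]@np.array([(u-c['cx'])/c['fx'],-(v-c['cy'])/c['fy'],-1]);o=T[:3,3]
    return o+d*(z-o[2])/d[2]
def proj(cam,p):
    c=get_calibration(cam);T=np.linalg.inv(np.array(c['world_from_camera']))
    q=T[:3,:3]@np.array(p)+T[:3,3]
    return c['cx']+c['fx']*q[0]/-q[2], c['cy']-c['fy']*q[1]/-q[2]
E
python3 - <<'E'
from h import *
for n in('top','scene'):
    im=capture(n);np.save(n,im);save(n,im,1.5);c=get_calibration(n);print(n,c)
s=get_state();print(s['ee_pos'],s['tool_rot'],s['clock'],s['contact_force'],arm)
E
```

```text
top {'fx': 423.58153016404145, 'fy': 423.58153016404145, 'cx': 256.1594026378851, 'cy': 197.55737109514178, 'world_from_camera': array([[-0.02345786,  0.99845851, -0.05030241,  0.50124363],
       [-0.99962251, -0.02270592,  0.01546832,  0.00445407],
       [ 0.01430231,  0.05064627,  0.99861424,  1.4039054 ],
       [ 0.        ,  0.        ,  0.        ,  1.        ]])}
scene {'fx': 419.1609361053018, 'fy': 419.1609361053018, 'cx': 249.78962029195486, 'cy': 190.4524715338892, 'world_from_camera': array([[ 0.13675866, -0.74318279,  0.65496291,  1.37529969],
       [ 0.99055603,  0.10912916, -0.08300347, -0.1137022 ],
       [-0.00978881,  0.6601289 ,  0.75108855,  0.96373984],
       [ 0.        ,  0.        ,  0.        ,  1.        ]])}
[0.21049838 0.5880346  0.23037531] [ 1.71028878e-01  9.85265641e-01 -8.53055878e-04 -1.11031024e-04] 0.1 [0.79270725 0.43374049 0.51657774] <Robot object at 0x7fc571963e00>
```

View pics/top.png

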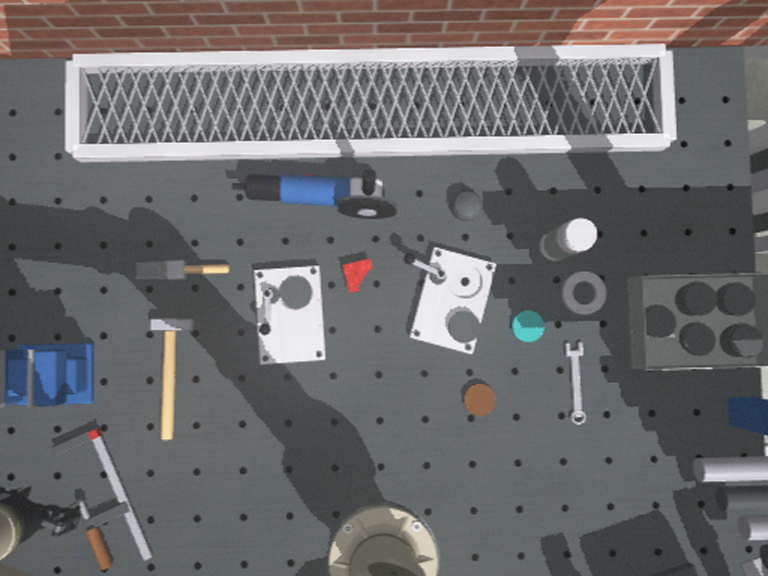

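View pics/scene.png

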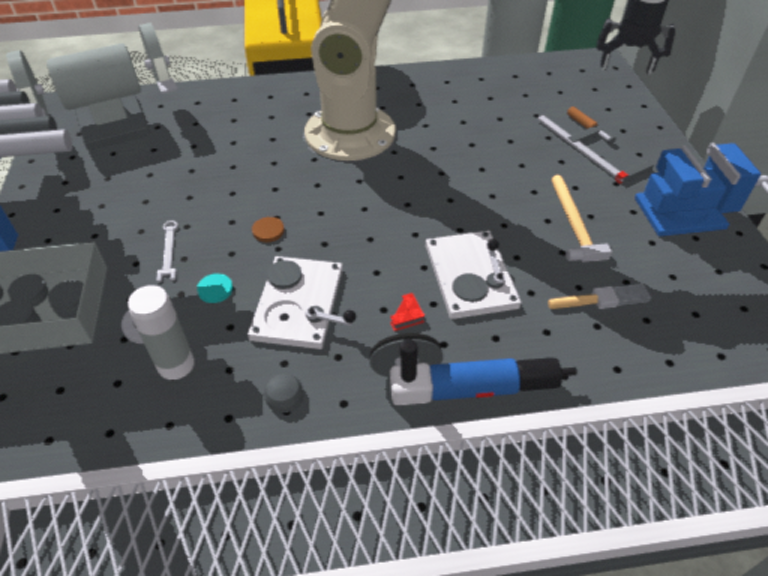

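The top view shows two white fixtures. The left one (290,312 in the 1.5x picture) has its nest filled and its lever closed. The right one (455,300) has an open nest at (463,281), its lever open to the left with the knob at (409,258), and a grey disc on the plate at (464,325). Disc candidates are brown (480,399), turquoise (528,326) and grey on the plate (464,325). The grey one is the blank: steel coloured and lying on the empty fixture. I'll measure it and confirm with a crop.

```bash
cat > meas.py <<'E'
from h import *
im=np.load('top.npy');h=cv2.cvtColor(im,cv2.COLOR_RGB2HSV)
x0,y0=262,150
m=((h[...,2]>150)&(h[...,1]<40)).astype('uint8')
w=np.zeros_like(m);w[y0:245,x0:345]=m[y0:245,x0:345]
w=cv2.morphologyEx(w,cv2.MORPH_OPEN,np.ones((7,7)))
cs,_=cv2.findContours(w,cv2.RETR_EXTERNAL,cv2.CHAIN_APPROX_NONE);c=max(cs,key=cv2.contourArea)
P=np.array([ray('top',u+0.0,v+0.0,.02)[:2] for u,v in c[:,0]])
r=cv2.minAreaRect((P*1000).astype('float32'));print('plate rect mm',r)
b=cv2.boxPoints(r)/1000;print(b)
g=cv2.GaussianBlur(im[y0:245,x0:345].mean(2).astype('uint8'),(3,3),0)
save('crop',im[y0:245,x0:345],7)
d=((h[...,2]<130)&(h[...,1]<70)).astype('uint8')
cv2.imwrite('d.png',d*255)
E
python3 meas.py
```

```text
plate rect mm ((559.7937622070312, -165.9441375732422), (142.18003845214844, 206.1181640625), 73.25792694091797)
[[ 0.44062477 -0.20433314]
 [ 0.63800585 -0.26370832]
 [ 0.67896277 -0.12755513]
 [ 0.48158166 -0.06817997]]
```

View pics/crop.png

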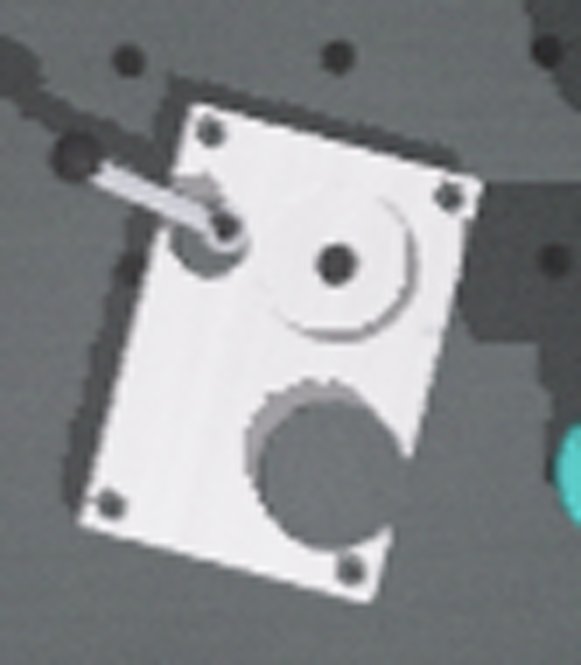

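The crop confirms the grey disc on the plate (about 333,468), the open nest with its bore hole at (337,263), and the lever with its knob at (75,157).

Run:
```python
from h import *
a=np.radians(-16.74);X=np.array([np.cos(a),np.sin(a)]);Y=np.array([-X[1],X[0]])
O=np.array([.5598,-.1659])+.0475*X-.015*Y
f=lambda p:np.round(1000*np.array([(p[:2]-O)@X,(p[:2]-O)@Y]),1)
c=lambda u,v:(262+u/7-.43,150+v/7-.43)
print('O',O)
for n,u,v,z in(('hole',337,263,.013),('blank',333,468,.032),('knob',75,157,.053),('pivot',224,228,.045)):
    p=ray('top',*c(u,v),z);print(n,p,f(p))
# blank from scene: dark ellipse
im=np.load('scene.npy');h=cv2.cvtColor(im,cv2.COLOR_RGB2HSV)
m=np.zeros(im.shape[:2],'uint8');s=np.s_[168:196,172:208];m[s]=((h[s][...,2]<125))
m=cv2.morphologyEx(m,cv2.MORPH_OPEN,np.ones((5,5)))
cs,_=cv2.findContours(m,cv2.RETR_EXTERNAL,cv2.CHAIN_APPROX_NONE);k=max(cs,key=cv2.contourArea);print(cv2.boundingRect(k),cv2.fitEllipse(k))
u,v=cv2.fitEllipse(k)[0];p=ray('scene',u,v,.026);print('blank scene',p,f(p))
```

```text
O [ 0.60096659 -0.19394571]
hole [ 0.60168016 -0.1945067   0.013     ] [ 0.8 -0.3]
blank [ 0.50521043 -0.18708985  0.032     ] [-93.7 -21. ]
knob [ 0.65012104 -0.0700714   0.053     ] [ 11.4 132.8]
pivot [ 0.61668319 -0.13830298  0.045     ] [-1.  57.8]
(172, 168, 29, 25) ((184.41709899902344, 180.86476135253906), (20.417984008789062, 33.207271575927734), 114.6410903930664)
blank scene [ 0.49012612 -0.20178391  0.026     ] [-103.9  -39.4]
```

send_rows:
  series: [0,40,-40,0,0,0,0,0,75,-75,0,0,0,0,0,110,-110,0,0,0,0,0,140,-140,0,0,0,0,0,170,-170,0,0,0,0,0,200,-200,0,0,0,0,0,220,-230,0,0,0,0,0,230,-265,0,0,0,0,0,240,-300,0,0,0,0,0,240,-300,0,0,0,0]

```text
clock: 0.93
ee_pos: [0.4537, 0.2811, 0.2311]
tool_rot: [0.175, 0.985, -0.001, 0.001]
contact_force: [0.8, 0.3, -0.1]
opening: 0.503
```

send_rows:
  series: [-0.3,0,-40,0,0,0,3,-0.3,0,-80,0,0,0,6,-0.3,0,-120,0,0,0,9,-0.3,0,-160,0,0,0,12,-0.3,0,-200,0,0,0,16,-0.3,0,-240,0,0,0,16,-0.3,0,-280,0,0,0,16,-0.3,0,-320,0,0,0,16,-0.3,0,-360,0,0,0,16,-0.3,0,-400,0,0,0,16]

```text
clock: 1.77
ee_pos: [0.4499, -0.1134, 0.2312]
tool_rot: [0.032, 0.999, 0.0, 0.0]
contact_force: [2.1, 0.1, 0.2]
opening: 0.348
```

send_rows:
  series: [-0.3,0,-35,0,0,0,0,-0.3,0,-64,-20,0,0,0,-0.3,0,-64,-50,0,0,0,-0.3,0,-64,-80,0,0,0,-0.3,0,-64,-110,0,0,0,-0.3,0,-64,-135,0,0,0,-0.3,0,-64,-150,0,0,0,-0.3,0,-64,-150,0,0,0]

```text
clock: 2.43
ee_pos: [0.4479, -0.1747, 0.0779]
tool_rot: [0.032, 0.999, 0.0, -0.003]
contact_force: [-1.4, 0.2, 0.6]
opening: 0.355
```

Run:
```python
from h import *
s=get_state();print(s['ee_pos'],s['tool_rot'],s['opening'],s['contact_force'])
im=capture('top');save('top2',im[130:260,240:370],5)
w=capture('wrist');save('w1',w)
cv2.imwrite('pics/j1.png',np.hstack([cv2.resize(im[140:260,250:360],(440,480))[...,::-1],cv2.resize(w[:, 96:416],(360,480))[...,::-1]]))
```

```text
[ 0.44794728 -0.17474172  0.07791256] [ 3.22734010e-02  9.99473693e-01  3.09648229e-04 -3.26639616e-03] 0.3548364190142276 [-1.39698288  0.21564946  0.62377274]
```

View pics/j1.png

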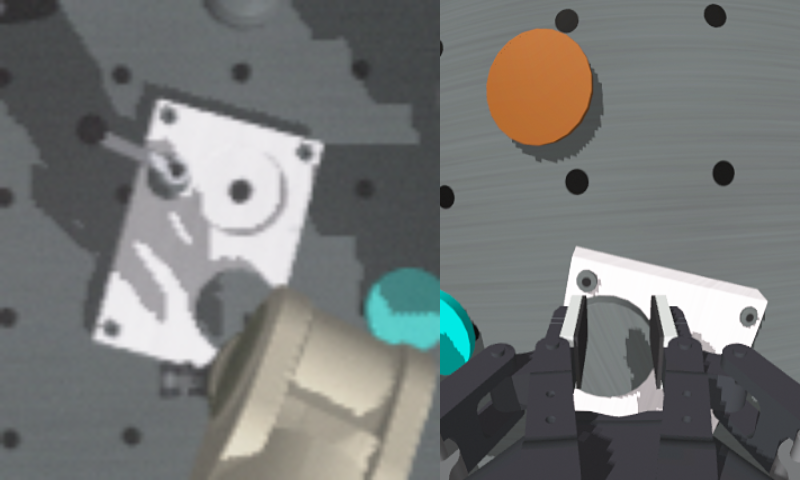

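```bash
cat >> h.py <<'E'
from scipy.spatial.transform import Rotation as Ro
def wray(u,v,z,s):
    c=get_calibration('wrist');M=np.array(c['mount'])
    x,y=(u-c['cx'])/c['fx'],(v-c['cy'])/c['fy'];r=np.hypot(x,y)
    d=np.array([x/r*np.sin(r),-y/r*np.sin(r),-np.cos(r)])
    R=Ro.from_quat(s['tool_rot']).as_matrix();o=np.array(s['ee_pos'])+R@M[:3,3];d=R@M[:3,:3]@d
    return o+d*(z-o[2])/d[2]
E
python3 - <<'E'
from h import *
s=get_state();c=get_calibration('wrist');print(c['fx'],c['cx'],c['cy'],c['mount'])
for n,U,V,z in(('rear rim',615,297,.032),('corner R',575,248,.02),('corner L',766,299,.02),('screwR',587,282,.02)):
    p=wray(96+(U-440)*320/360,V*.8,z,s);print(n,p)
E
```

```text
297.3186396354542 254.38324852211773 196.13990417905848 [[ 6.84514995e-04  9.57211914e-01  2.89387081e-01  7.18977794e-02]
 [ 9.99999249e-01 -9.49515124e-04  7.75337683e-04  2.44279248e-04]
 [ 1.01693988e-03  2.89386333e-01 -9.57211845e-01 -1.43190148e-01]
 [ 0.00000000e+00  0.00000000e+00  0.00000000e+00  1.00000000e+00]]
rear rim [ 0.46711728 -0.17865332  0.032     ]
corner R [ 0.44007326 -0.20277866  0.02      ]
corner L [ 0.48340692 -0.07067403  0.02      ]
screwR [ 0.46170612 -0.19701017  0.02      ]
```

send_rows:
  series: [-0.3,0,-8,-20,0,0,0,-0.3,0,-8,-35,0,0,0,-0.3,0,-8,-46,0,0,0,-0.3,0,-8,-52,0,0,0,-0.3,0,-8,-55,0,0,0,-0.3,0,-8,-56,0,0,0,-0.3,0,-8,-56,0,0,0,-0.3,0,-8,-56,0,0,0]

```text
clock: 3.2
ee_pos: [0.4512, -0.1837, 0.026]
tool_rot: [0.032, 0.999, -0.0, 0.001]
contact_force: [-0.8, -0.0, 0.5]
opening: 0.349
```

send_rows:
  series: [-0.3,0,0,-3,0,0,0,-0.3,5,0,-3,0,0,0,-0.3,10,-1,-3,0,0,0,-0.3,15,-1,-3,0,0,0,-0.3,20,-1,-3,0,0,0,-0.3,25,-2,-3,0,0,0,-0.3,30,-2,-3,0,0,0,-0.3,34,-2,-3,0,0,0,-0.3,38,-3,-3,0,0,0,-0.3,42,-3,-3,0,0,0]

```text
clock: 4.03
ee_pos: [0.4929, -0.1867, 0.0222]
tool_rot: [0.032, 0.999, -0.0, -0.0]
contact_force: [-2.4, -0.9, 0.9]
opening: 0.349
```

Run:
```python
from h import *
s=get_state();print(s['ee_pos'],s['tool_rot'],s['opening'],s['contact_force'])
im=capture('scene');w=capture('wrist');save('w2',w)
cv2.imwrite('pics/j2.png',np.hstack([cv2.resize(im[150:245,150:250],(440,480))[...,::-1],cv2.resize(w[180:384, 160:350],(360,480))[...,::-1]]))
```

```text
[ 0.49290001 -0.18674154  0.02221843] [ 3.23172115e-02  9.99477649e-01 -4.92967584e-05 -1.56389246e-04] 0.3493196666439302 [-2.36608417 -0.93143093  0.86889883]
```

View pics/j2.png

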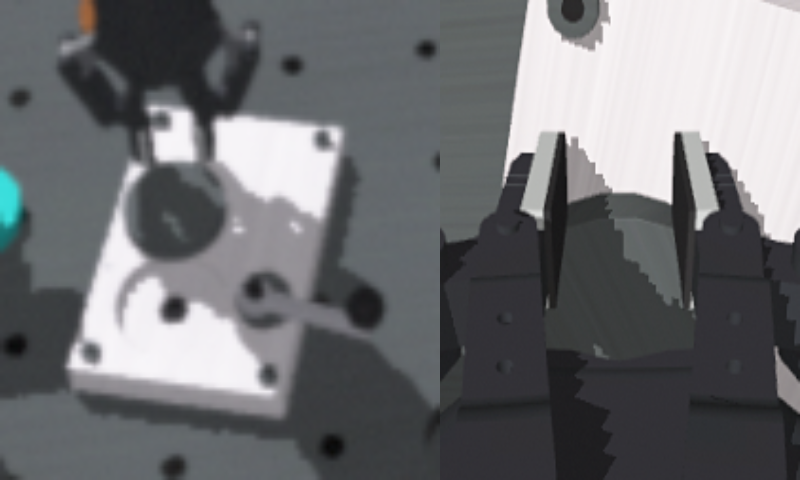

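The blank sits in the cradle of the two fingertips and has moved towards the nest (scene crop: blank 175,210, nest bore 174,308). Next I'll check its centre.

Run:
```python
from h import *
s=get_state()
print(ray('scene',150+175/4.4-.4,150+207*95/480-.4,.032), 'nest',ray('scene',150+174/4.4-.4,150+308*95/480-.4,.013))
print('rear rim',wray(160+(621-440)*190/360,180+193*204/480,.032,s))
```

```text
[ 0.53723811 -0.18801078  0.032     ] nest [ 0.59763398 -0.19345774  0.013     ]
rear rim [ 0.49729642 -0.18610232  0.032     ]
```

send_rows:
  series: [-0.3,6,-1,0,0,0,0,-0.3,12,-1,0,0,0,0,-0.3,18,-2,0,0,0,0,-0.3,24,-2,0,0,0,0,-0.3,30,-3,0,0,0,0,-0.3,36,-3,0,0,0,0,-0.3,42,-4,0,0,0,0,-0.3,47,-4,0,0,0,0,-0.3,52,-5,0,0,0,0,-0.3,56,-5,0,0,0,0]

```text
clock: 4.97
ee_pos: [0.5491, -0.1918, 0.0224]
tool_rot: [0.032, 0.999, -0.0, -0.0]
contact_force: [-3.0, 0.9, 2.7]
opening: 0.35
```

send_rows:
  series: [-0.3,2,0,0,0,0,0,-0.3,4,0,0,0,0,0,-0.3,5,0,0,0,0,0,-0.3,6,0,0,0,0,0,-0.3,7,0,0,0,0,0,-0.3,7,0,0,0,0,0,-0.3,7,0,0,0,0,0]

```text
clock: 5.55
ee_pos: [0.5558, -0.1915, 0.0224]
tool_rot: [0.032, 0.999, -0.0, 0.0]
contact_force: [-0.6, -0.6, -1.1]
opening: 0.348
```

Run:
```python
from h import *
s=get_state();print(s['ee_pos'],s['tool_rot'],s['opening'],s['contact_force'])
im=capture('scene');w=capture('wrist')
cv2.imwrite('pics/j3.png',np.hstack([cv2.resize(im[150:245,150:250],(440,480))[...,::-1],cv2.resize(w[180:384, 160:350],(360,480))[...,::-1]]))
```

```text
[ 0.55575499 -0.19154945  0.02236477] [ 3.22160694e-02  9.99480918e-01 -4.31587177e-05  1.33547401e-04] 0.3483267268477743 [-0.57271066 -0.56249088 -1.10290579]
```

View pics/j3.png

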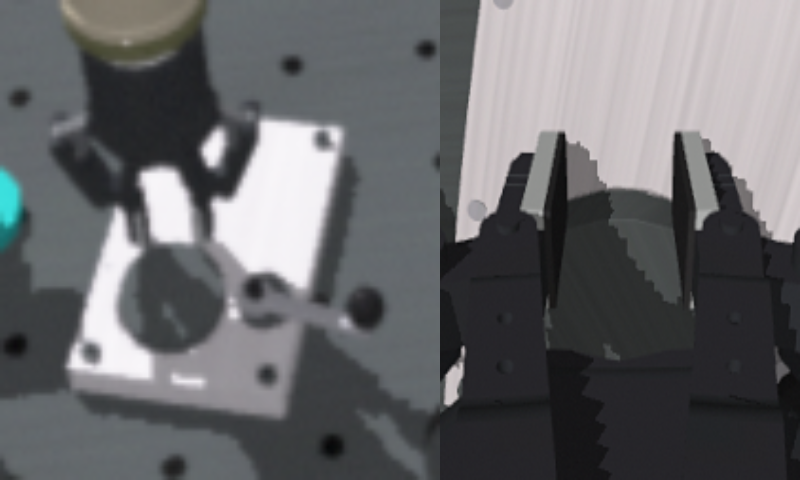

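The blank is over the nest, still cradled and not yet dropped (scene 172,297). I'll push the last millimetres.

send_rows:
  series: [-0.3,1,0,0,0,0,0,-0.3,2,0,0,0,0,0,-0.3,3,0,0,0,0,0,-0.3,3,0,0,0,0,0,-0.3,3,0,0,0,0,0]

```text
clock: 6.07
ee_pos: [0.5585, -0.1916, 0.0223]
tool_rot: [0.032, 0.999, -0.0, -0.0]
contact_force: [-1.5, -0.4, 0.5]
opening: 0.352
```

Run:
```python
from h import *
s=get_state();print(s['ee_pos'],s['contact_force'],s['moment'])
im=capture('scene');w=capture('wrist')
cv2.imwrite('pics/j4.png',np.hstack([cv2.resize(im[150:245,150:250],(440,480))[...,::-1],cv2.resize(w[180:384, 160:350],(360,480))[...,::-1]]))
```

```text
[ 0.558541   -0.19163174  0.02226572] [-1.54823195 -0.42219185  0.49608246] [ 0.02021099  0.38151807 -0.0498201 ]
```

View pics/j4.png

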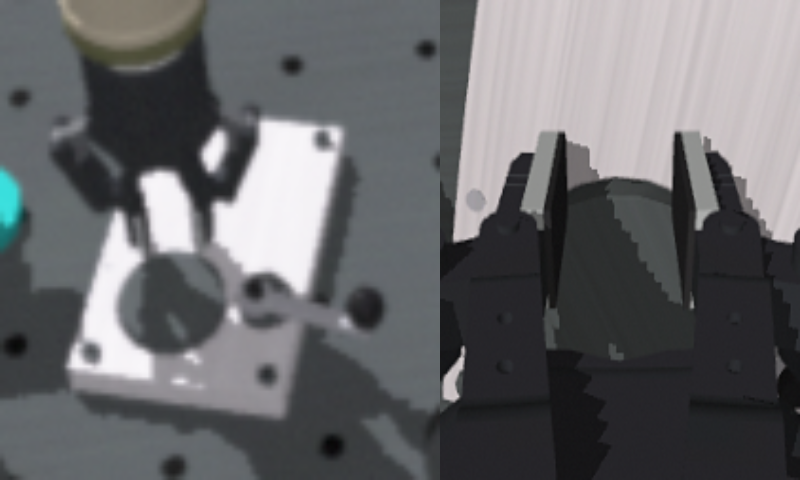

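The rear side wall is now nearly hidden and the blank lies centred (scene 172,302), so it has dropped in. I'll back off, rise, and go to the lever's +x side with the fingers shut.

send_rows:
  series: [-0.3,-5,0,0,0,0,0,-0.3,-15,0,3,0,0,0,-0.3,-15,0,30,0,0,0,-1,-15,0,65,0,0,0,-1,-5,10,100,0,0,0,-1,25,30,100,0,0,0,-1,55,50,100,0,0,0,-1,85,70,100,0,0,0,-1,106,86,100,0,0,0,-1,106,86,100,0,0,0]

```text
clock: 7.0
ee_pos: [0.6679, -0.0988, 0.1216]
tool_rot: [0.028, 1.0, 0.001, 0.001]
contact_force: [-0.1, 1.0, -0.4]
opening: 0.003
```

Run:
```python
from h import *
s=get_state();print(s['ee_pos'],s['tool_rot'],s['opening'],s['contact_force'],s['joints'])
im=capture('scene');w=capture('wrist');t=capture('top')
cv2.imwrite('pics/j5.png',np.hstack([cv2.resize(x,z)[...,::-1] for x,z in((im[150:245,150:250],(320,304)),(w,(480,360)))if 0] or [cv2.resize(im[150:245,150:250],(380,360))[...,::-1],cv2.resize(w[:,60:480],(394,360))[...,::-1]]))
a=np.radians(-16.74);X=np.array([np.cos(a),np.sin(a)]);Y=np.array([-X[1],X[0]]);O=np.array([601,-194.])
e=lambda q:np.array([np.cos(q),np.sin(q)])
for th in (.03,.3,.6,.9,1.2,1.5,1.65,1.72):
    p=np.radians(80)+th;t=p+np.pi/2;b=t-np.radians(13)
    h=11*abs(np.cos(b))+14.5*abs(np.sin(b));c=np.array([0,57])+50*e(p)-(6+h)*e(t)
    print(th,np.round(O+c[0]*X+c[1]*Y,1))
```

```text
[ 0.66793943 -0.0987869   0.1216387 ] [2.82724189e-02 9.99599056e-01 1.39709739e-03 6.67635585e-04] 0.002684782840696846 [-0.11090813  0.99801966 -0.35058603] [-0.26003201  0.60636539  0.55351546  1.38375945 -0.32538261  1.24084941
  1.83268867]
0.03 [ 658.1 -103.2]
0.3 [643.9 -93.2]
0.6 [630.2 -87.2]
0.9 [616.9 -84.5]
1.2 [601.8 -86.2]
1.5 [586.7 -93.3]
1.65 [579.9 -99. ]
1.72 [ 577.  -102.2]
```

View pics/j5.png

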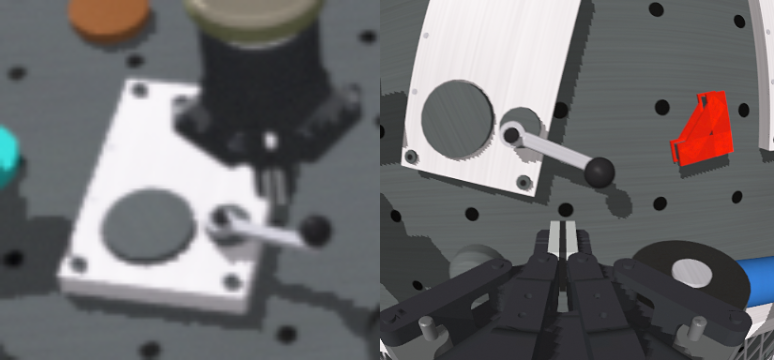

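The blank lies flat in the nest (both views), and the fingers are shut on the lever's +x side. Next I'll check the pivot, knob and grinder positions from the wrist view.

Run:
```python
from h import *
s=get_state()
for n,U,V,z in(('pivot',512,134,.045),('knob',600,172,.053),('bar end',585,165,.039),('grinder rim nearest',634,262,.05),('blank c',458,119,.025)):
    print(n,wray(60+(U-380)*420/394,V*384/360,z,s))
```

```text
pivot [ 0.61442772 -0.14338295  0.045     ]
knob [ 0.64828792 -0.07536632  0.053     ]
bar end [ 0.645184   -0.08608762  0.039     ]
grinder rim nearest [ 0.73711899 -0.04411295  0.05      ]
blank c [ 0.59798321 -0.1957868   0.025     ]
```

send_rows:
  series: [-1,0,0,0,0,0,0,-1,0,0,-25,0,0,0,-1,0,0,-50,0,0,0,-1,0,0,-70,0,0,0,-1,0,0,-84,0,0,0,-1,0,0,-91,0,0,0,-1,0,0,-93,0,0,0,-1,0,0,-93,0,0,0]

```text
clock: 7.82
ee_pos: [0.6646, -0.1062, 0.0297]
tool_rot: [0.033, 0.999, -0.0, 0.0]
contact_force: [-0.2, 0.4, -0.0]
opening: -0.002
```

send_rows:
  series: [-1,-6,3,0,0,0,0,-1,-13,8,0,0,0,0,-1,-21,13,0,0,0,0,-1,-28,16,0,0,0,0,-1,-34,19,0,0,0,0,-1,-41,21,0,0,0,0,-1,-48,22,0,0,0,0,-1,-55,21,0,0,0,0,-1,-63,20,0,0,0,0,-1,-63,20,0,0,0,0]

```text
clock: 8.65
ee_pos: [0.6028, -0.0853, 0.0317]
tool_rot: [0.032, 0.999, 0.0, 0.003]
contact_force: [3.1, 1.2, 2.1]
opening: 0.001
```

send_rows:
  series: [-1,-5,-2,0,0,0,0,-1,-10,-4,0,0,0,0,-1,-15,-7,0,0,0,0,-1,-18,-9,0,0,0,0,-1,-20,-11,0,0,0,0,-1,-22,-13,0,0,0,0,-1,-22,-13,0,0,0,0]

```text
clock: 9.23
ee_pos: [0.5826, -0.0975, 0.032]
tool_rot: [0.032, 0.999, 0.001, 0.003]
contact_force: [4.9, 2.2, 8.4]
opening: -0.002
```

Run:
```python
from h import *
s=get_state();print(s['ee_pos'],s['tool_rot'],s['contact_force'])
im=capture('scene');w=capture('wrist')
cv2.imwrite('pics/j6.png',np.hstack([cv2.resize(im[150:245,150:250],(380,360))[...,::-1],cv2.resize(w[:,60:480],(394,360))[...,::-1]]))
```

```text
[ 0.58259304 -0.09753813  0.03201711] [3.15713312e-02 9.99495505e-01 5.69092285e-04 3.41508018e-03] [4.91972139 2.15179285 8.43111255]
```

View pics/j6.png

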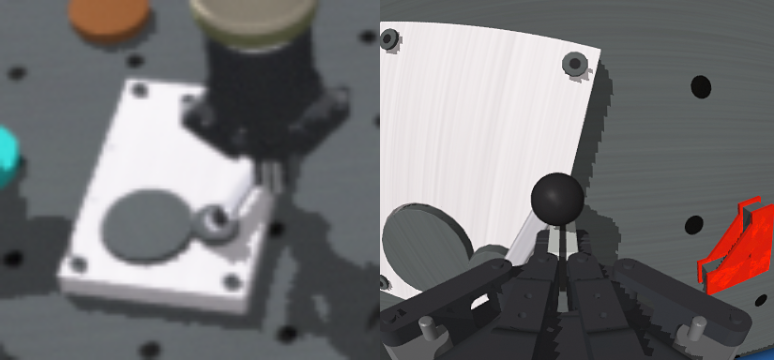

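Run:
```python
from h import *
s=get_state()
k=wray(60+(556-380)*420/394,200*384/360,.053,s)
for P in ([.6174,-.1394],[.6144,-.1434]):
    d=k[:2]-P;print(k,np.hypot(*d),np.arctan2(d[1],d[0])+np.radians(16.74-80))
```

```text
[ 0.5551579  -0.09866552  0.053     ] 0.07438667379599678 1.4579986070326898
[ 0.5551579  -0.09866552  0.053     ] 0.07423476623701754 1.3907319079040703
```

send_rows:
  series: [-1,2,4,0,0,0,0,-1,2,4,-5,0,0,0,-1,1,1,-5,0,0,0,-1,-1,-1,-5,0,0,0,-1,-2,-3,-5,0,0,0,-1,-3,-5,-5,0,0,0,-1,-4,-7,-5,0,0,0,-1,-4,-7,-5,0,0,0]

```text
clock: 10.0
ee_pos: [0.5759, -0.1036, 0.0245]
tool_rot: [0.031, 1.0, 0.001, 0.0]
contact_force: [2.7, 4.2, 3.8]
opening: -0.003
```

send_rows:
  series: [-1,-1,-1,0,0,0,0,-1,-1,-2,0,0,0,0,-1,-2,-3,0,0,0,0,-1,-2,-4,0,0,0,0,-1,-2,-4,0,0,0,0]

```text
clock: 10.42
ee_pos: [0.5746, -0.1063, 0.0246]
tool_rot: [0.031, 1.0, 0.002, 0.001]
contact_force: [3.4, 6.7, 3.2]
opening: -0.0
```

```bash
cat > kn.py <<'E'
from h import *
s=get_state();print(s['ee_pos'],s['contact_force'])
w=capture('wrist');h=cv2.cvtColor(w,cv2.COLOR_RGB2HSV);np.save('w',w)
m=(h[...,2]<60).astype('uint8')*255
c=cv2.HoughCircles(cv2.GaussianBlur(w[100:290,180:330].mean(2).astype('uint8'),(5,5),0),cv2.HOUGH_GRADIENT,1.5,30,param1=120,param2=18,minRadius=20,maxRadius=38)
for u,v,r in c[0][:3]:
    k=wray(u+180,v+100,.053,s);d=k[:2]-[.6164,-.1405];print(u+180,v+100,r,k,np.hypot(*d),np.arctan2(d[1],d[0])+np.radians(16.74-80))
E
python3 kn.py
```

```text
[ 0.57459582 -0.10632451  0.02460241] [3.42254795 6.72917553 3.17091756]
222.75 216.25 30.2 [ 0.54530338 -0.11757758  0.053     ] 0.07470051513654684 1.725607816335403
275.25 264.25 30.2 [ 0.56943821 -0.09668301  0.053     ] 0.06422879430734338 1.2867277772827403
203.25 259.75 21.65 [ 0.56542651 -0.12838097  0.053     ] 0.05239434346170944 1.804079441007533
```

send_rows:
  series: [-1,0,-1,0,0,0,0,-1,-1,-2,0,0,0,0,-1,-1,-3,0,0,0,0,-1,-1,-4,0,0,0,0,-1,-1,-4,0,0,0,0,-1,-1,-4,0,0,0,0]

```text
clock: 10.97
ee_pos: [0.5745, -0.1068, 0.0247]
tool_rot: [0.029, 1.0, 0.003, 0.001]
contact_force: [5.0, 16.4, 4.2]
opening: -0.002
```

```bash
python3 kn.py
```

```text
[ 0.57449642 -0.1068209   0.02465474] [ 4.97489577 16.40599776  4.22102057]
224.25 216.25 29.9 [ 0.54524814 -0.11763833  0.053     ] 0.07473448659478282 1.7266083169731967
285.75 270.25 35.45 [ 0.57284176 -0.09265688  0.053     ] 0.06470150331501505 1.2052535952874406
234.75 267.25 23.75 [ 0.56978303 -0.11531867  0.053     ] 0.052983403497461515 1.5422285166714689
```

send_rows:
  series: [-1,-1,-2,0,0,0,0,-1,-1,-4,0,0,0,0,-1,-1,-5,0,0,0,0,-1,-1,-5,0,0,0,0]

```text
clock: 11.35
ee_pos: [0.5744, -0.1073, 0.0247]
tool_rot: [0.027, 1.0, 0.006, 0.001]
contact_force: [6.2, 26.0, 4.8]
opening: -0.002
```

send_rows:
  series: [-1,2,4,0,0,0,0,-1,5,12,0,0,0,0,-1,9,22,0,0,0,0,-1,9,22,20,0,0,0,-1,9,22,55,0,0,0,-1,0,40,90,0,0,0,-1,-25,65,110,0,0,0,-1,-50,90,130,0,0,0,-1,-70,120,150,0,0,0,-1,-70,120,150,0,0,0]

```text
clock: 12.18
ee_pos: [0.5002, 0.0075, 0.1773]
tool_rot: [0.029, 1.0, 0.002, 0.001]
contact_force: [1.0, 0.6, 0.3]
opening: -0.002
```

Run:
```python
from h import *
s=get_state();print(s['ee_pos'],s['contact_force'],s['clock'])
im=capture('scene');t=capture('top');np.save('top_end',t)
cv2.imwrite('pics/j7.png',np.hstack([cv2.resize(im[140:245,140:260],(400,350),interpolation=2)[...,::-1],cv2.resize(t[145:250,255:375],(400,350),interpolation=2)[...,::-1]]))
```

```text
[0.50022268 0.00747212 0.17732024] [0.9989716  0.6203135  0.26874024] 12.1833
```

View pics/j7.png

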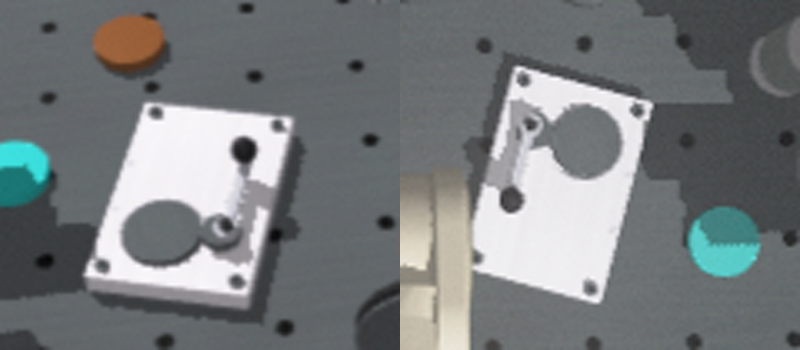

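Run:
```python
from h import *
g=lambda u,v,z:ray('top',255+(u-400)/3.333-.35,145+v/3.333-.35,z)[:2]
p=g(532,125,.045);k=g(511,199,.053);b=g(587,142,.025);d=k-p
print(p,k,b,np.hypot(*d),np.arctan2(d[1],d[0])%6.283+np.radians(16.74-80))
k2=k-np.array([.6174,-.1394]);print(np.arctan2(k2[1],k2[0])%6.283+np.radians(16.74-80))
```

```text
[ 0.61659434 -0.14050853] [ 0.54524229 -0.11751101] [ 0.60036745 -0.19619454] 0.07496666824005567 1.7256998859383148
1.742970706011143
```

Both camera estimates put the lever at about 1.73 rad (the stop is at 1.74). The blank's centre is within about 2.5 mm of the nest axis and it lies flat. The robot is clear, so I'll hand in.

```bash
python3 -c "
from h import *
print(order.job_done())"
```

```text
the job is handed in; nothing more can be done
None
```

The blank is in the empty nest and the cam lever is closed on it. I handed the job in at about 12 s on the clock, and no verdict was reported.

- **Blank:** I pushed it across the plate with the two half-open fingertips until it dropped into the nest. In the last pictures it looks flat, and its centre is about 2.5 mm from the nest's axis (limit 5 mm).
- **Lever:** I pushed the bar round with the shut fingers until it stopped moving. The sideways push then rose to about 26 N with almost no further travel. The wrist and top cameras both put it at about 1.73 rad, and using the plate-based pivot position gives 1.74. The stop is at 1.74 and 1.66 was needed.
- **Problem on the way:** partway round, the finger rode up slightly and the lever lagged at about 1.45 rad. I backed off, lowered the tip by 5 mm and finished the push.
- **Measurements that disagreed:** one early scene-camera estimate of the blank's position was about 20 mm off because its colour mask was clipped, so I ignored it. The wrist and top cameras differed by 3–4 mm on the pivot.
- **Not checked at the end:** I didn't re-measure the loaded fixture or the other things on the bench. The planned paths kept clear of them, and no unexpected force showed up.

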